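# Fit the T-handle and open the dryer line's ball valve

## Task

Open the air dryer's line: take the blue T-handle out of the steel tray and fit it fully home on the ball valve's square stem, its bar lying along the long side of the yellow plate at the stem's foot, so that it shows which way the port points. Then turn the valve anticlockwise (seen from above) with it as far as it goes, to fully open with the bar in line with the pipe, and leave the handle on the stem. Do not disturb the other things lying about.

Things in the scene. Friction and masses are not known exactly. Their poses are not given: they have to be found in the camera images.
- handle_mid (a point): The blue T-handle, standing upright in the steel tray, bar on top, about 0.3 kg, 62 mm high. This point is its centre, half-way up (31 mm above its underside), on its bore's axis. z up, x along the bar. Under the bar a round neck 20 mm across and 10 mm high, then a square steel hub 32 x 32 x 30 mm, sides along x and y. It looks and fits the same after half a turn.
- handle_bar (a point): Centre of the T-handle's blue bar, on the axis, 20 mm above handle_mid. The bar is 130 mm long (along x), 18 mm wide (y) and 22 mm high with rounded edges; it is what one grips. The hub's top is 21 mm below this point.
- handle_bore (a point): Centre of the square bore's mouth in the flat underside of the T-handle's hub, 31 mm below handle_mid. The bore is 15.6 mm square, sides along x and y, 24 mm deep, blind.
- stem_seat (a point): Foot of the valve's upright square stem, on its axis and the top face of the yellow stop plate, where the hub's underside comes to rest; 116 mm above the bench. z up. x lies along the ball's port and the plate's long side (50 x 22 x 4 mm, turns with the stem). The handle is right on when its x lies along this x, either way round.
- stem_tip (a point): Top of the stem, 20 mm above stem_seat, with a black line along the port (x). The steel stem is 14 mm square, sides along x and y, its top 4 mm tapered to 8.4 mm. In the handle's bore it has about 7 degrees of play either way.
- stem (a joint): Angle of the valve stem, rad: 0 = shut (port across the pipe), grows anticlockwise seen from above, 1.571 = fully open at a hard stop (port in line with the pipe). It starts shut or a little open (0 to 0.3). It is held by a steady friction of about 0.22 N m, no spring, and stays where it is left.
- skid: The dryer unit, fixed to the bench: aluminium plate, x -115 to +200 and y -155 to +155 mm, with a steel ball valve, its pipe level along y, a white inlet filter at -y, a bend at +y and behind, along y at x = +120 mm, a clear dryer cylinder with orange beads, 106 mm across and 170 mm long, top 121 mm above the bench. Origin: on the bench straight below the stem. The stem stands highest.
- tray: Open steel parts tray, fixed, 210 x 250 mm, walls 22 mm high and 3 mm thick; light grey mat inside, on which things stand 5 mm above the bench. Origin: centre of its underside; long side along y. The handle stands in the -y part, two small fittings lie in the +y part.
- clamp_ring: Aluminium ring 52 mm across, 12 mm high, lying in the tray; bystander.
- union_nut: Brass nut 38 mm across, 24 mm high, standing in the tray; bystander.
- spanner: Steel spanner 150 mm long lying on the dryer unit's plate, on the -x side of the valve; bystander.
- gel_jar: Orange jar 72 mm across, 95 mm high, white lid, standing between the tray and the dryer unit; bystander.
- wash_bottle: White bottle 68 mm across, 170 mm high, at the right side of the bench; bystander.
- screwdriver: Screwdriver with a red handle, 190 mm long, lying at the left side of the bench; bystander.
- spare_filter: White filter capsule 52 mm across, 85 mm high, standing in the middle of the bench beyond the orange jar; bystander.
There are look-alikes about, which are no part of the job. Of the things that look like the part that bears handle_mid, the middle-sized one is meant.

How it is judged:
By the outcome, as a careful person would: the job done as asked, in the order asked, and still so for the second after the job is handed in, with the robot touching nothing.
It also fails if it takes over 50 s, if anything falls off the work surface, if the arm or the gripper's body presses on something with over 40 N, if the wrist force passes 120 N, or if a joint passes its speed limit or range.

## Robot

A 7-joint arm with a two-finger parallel gripper is mounted at the origin on the work surface. World frame = base frame: x ahead of the robot, y to its left, z up, the work surface at z = 0. Lengths are in m, angles in rad, forces in N, time in s.
With the tool pointing down it reaches from about 0.425 to 0.875 m from the base axis. Payload 4.7 kg.
Tool frame: the origin (TCP) lies at the very end of the fingers, on their centre line; the grasp point (between the pads) lies 19 mm behind it; z points along the fingers, y is the direction in which the jaws open and shut (so a half turn about z gives the same grasp; the last joint's range is limited). The gripper opens to 87 mm and grips with 3 to 60 N. Pads are 19 mm wide; open, the fingers measure 117 mm over their backs; the gripper's body (75 mm by 190 mm) begins 51 mm behind the grasp point.
Start: joints at [-1.312, 0.321, -0.07, 1.45, 0.023, 1.371, -0.057], TCP at [0.158, 0.631, 0.193] pointing down, gripper open.
Joint ranges: [-2.86, 2.86], [-0.3, 2.09], [-1.38, 1.24], [0.06, 2.45], [-1.56, 4.7], [0.09, 2.05], [-2.69, 2.69]. Speed limits (rad/s): [2.57, 2.57, 3.14, 3.14, 3.14, 3.14, 3.14].

## Interface

Orientations are given as a 3x3 rotation matrix whose columns are the frame's x, y, z axes.
In Python, from bench import get_obs, vision, order gives the robot as it stands. The module is installed in compiled form; this text tells all that it offers.
- The arm moves only by the tool play_rows, never from a script. Its argument "rows" is a list of rows, each a list of 3 entries, a list of its own where there are three numbers: the turn, a rotation vector about the tool's x, y, z in units of pi/2 rad (1.0 is pi/2 rad), then the shift along the tool's x, y, z in units of 40 cm (1.0 is 40 cm), then the opening, from -1 (shut) to 1 (fully open). A call has exactly 8 rows; each row is the pose to reach, as a shift and turn from the pose measured when the call began, along the tool's axes at that moment; what a row does not reach only later rows make up. A row lasts 1/8 s, in which the tool goes at most 62.5 mm and 10.7 degrees, less where a joint would pass 70% of its speed; a pose out of reach is approached as far as the arm can. A call with a number of a shift or a turn outside -1 to 1 is refused whole. A call with a gripper value outside its range is refused whole. The fingers move at their own pace and stop on an object; the grip force is fixed at half the most. Time passes only in rows, so rows that repeat a pose let the fingers close, or fill a call up. It gives the time, the measured TCP pose, the force and the opening at its end, in the units of the state.
- get_obs(): the state, without advancing time (a new reading comes with each control period).
- vision.grab_frame(name): name is "side" or "top" or "wrist"; returns a dict with "image" (384x512x3 uint8, red, green, blue), "z_map" (384x512 float32, m along the optical axis (not along the pixel's ray), 0 where there is no reading), "camera_matrix" (3x3 intrinsics, pixels), "xyz" and "rotation" of the camera in the world. Camera axes: x right, y down, z forward; pixel columns grow to the right and rows downward; lengths in m; the calibration is good to about 2 mm. A picture is of the moment at which its call begins.
- order.job_done(): hands the job in, once; it reports no verdict.
The state is a dict: "t": time; "joints": joint angles; "qd": joint speeds; "tau": joint torques, N m; "tool_pos": TCP position; "tool_rot": TCP orientation; "force": force on the tool from outside, world axes, zero at the start; "wrist_torque": the same for the moment, N m; "width": finger opening in m.
Only numpy, scipy, OpenCV 4.12 (cv2) and the standard library are available. Lean on these libraries where they do the work, as an engineer would, in place of code of your own. Each camera call takes 0.05 s, during which the arm holds its last target.

## Working session

There is one attempt and no reset: what is moved stays moved. The work goes in short steps, Python scripts to look and compute and a tool call to move; the robot and the scene stay as the last step left them, time stands still between calls to the robot, and variables do not carry over. Pictures are saved under pics/ and viewed, and the job is handed in when it is done.

Besides the shell and the picture viewer there is one more tool, called by a JSON object that holds its "fn" and its "kwargs". play_rows: Moves the arm, as the interface text tells. Its arguments: {"type":"object","properties":{"rows":{"type":"array","items":{"type":"array"}}},"required":["rows"]}

```bash
mkdir -p pics; cat > h.py <<'E'
import numpy as np, cv2
from bench import get_obs, vision, order
def grab(n,save=None):
    f=vision.grab_frame(n)
    if save: cv2.imwrite('pics/'+save,f['image'][:,:,::-1])
    return f
def ray(f,u,v):
    K=f['camera_matrix'];d=np.linalg.inv(K)@np.array([u,v,1.0]);return np.array(f['xyz']),np.array(f['rotation'])@d
def onplane(f,u,v,z):
    o,d=ray(f,u,v);return o+d*(z-o[2])/d[2]
def cloud(f):
    K=f['camera_matrix'];z=f['z_map'];v,u=np.mgrid[:z.shape[0],:z.shape[1]]
    P=np.stack([(u-K[0,2])/K[0,0]*z,(v-K[1,2])/K[1,1]*z,z],-1)
    return P@np.array(f['rotation']).T+np.array(f['xyz'])
def proj(f,p):
    c=np.array(f['rotation']).T@(np.array(p)-np.array(f['xyz']));c=np.array(f['camera_matrix'])@c;return c[:2]/c[2]
E
python3 - <<'E'
from h import *
o=get_obs();print({k:np.round(v,3) for k,v in o.items()})
for n in ['side','top','wrist']:
    f=grab(n,n+'0.png');print(n,f['xyz'],np.round(f['rotation'],3).tolist(),f['camera_matrix'].tolist())
E
```

```text
{'t': np.float64(0.0), 'joints': array([-1.312,  0.322, -0.07 ,  1.452,  0.023,  1.371, -0.057]), 'qd': array([ 0.   , -0.001, -0.   ,  0.001,  0.   ,  0.001, -0.002]), 'tau': array([ 0.0000e+00, -4.9131e+01, -4.0400e-01, -3.1252e+01, -6.4000e-02,
        4.4000e-02,  0.0000e+00]), 'tool_pos': array([0.157, 0.63 , 0.192]), 'tool_rot': array([[-0.97 ,  0.242, -0.   ],
       [ 0.242,  0.97 , -0.002],
       [-0.   , -0.002, -1.   ]]), 'force': array([-0.525, -0.475, -0.35 ]), 'wrist_torque': array([0.001, 0.022, 0.007]), 'width': np.float64(0.087)}
side [ 0.10851523 -1.47649216  1.06918391] [[0.965, -0.143, 0.221], [-0.263, -0.511, 0.818], [-0.004, -0.847, -0.531]] [[471.9925727426867, 0.0, 261.58839997092787], [0.0, 471.9925727426867, 193.63848920657625], [0.0, 0.0, 1.0]]
top [ 0.13867767 -0.02755445  1.67578872] [[0.031, -0.975, 0.219], [-1.0, -0.029, 0.01], [-0.003, -0.22, -0.976]] [[440.65309710362396, 0.0, 254.68599614637057], [0.0, 440.65309710362396, 192.5325832964677], [0.0, 0.0, 1.0]]
wrist [0.09196352 0.64582792 0.38332668] [[0.242, 0.94, 0.24], [0.97, -0.234, -0.062], [-0.002, 0.248, -0.969]] [[287.4869073408471, 0.0, 257.23206475420704], [0.0, 287.4869073408471, 193.19747289616026], [0.0, 0.0, 1.0]]
```

View pics/top0.png

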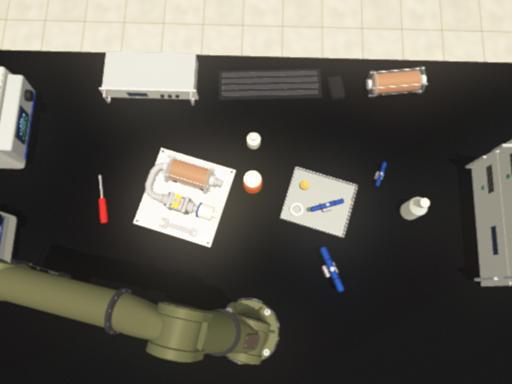

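View pics/side0.png

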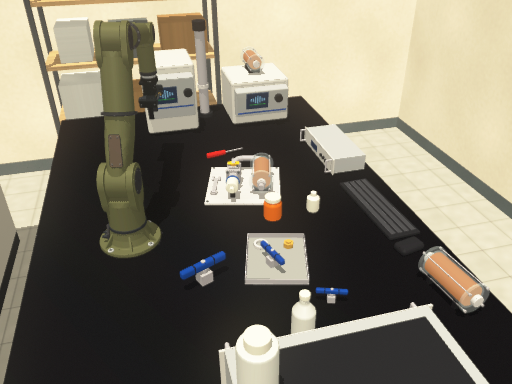

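View pics/wrist0.png

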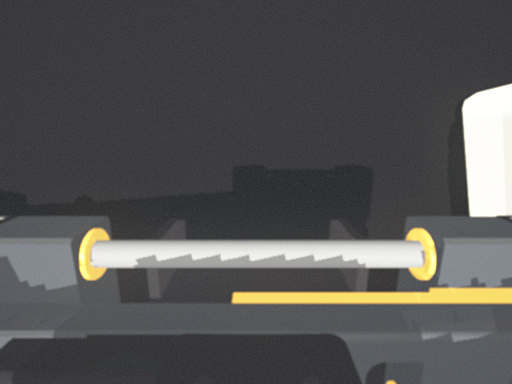

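The top view shows the tray centred near (320,201) with the blue handle at (325,206). The valve stem is near (178,202) on the skid. The larger (332,270) and smaller (380,174) look-alikes lie outside the tray.

```bash
python3 - <<'E'
from h import *
f=grab('top');im=f['image'][:,:,::-1]
a=cv2.resize(im[140:250,130:240],None,fx=5,fy=5,interpolation=cv2.INTER_CUBIC)
cv2.imwrite('pics/skid1.png',a)
b=cv2.resize(im[160:240,275:365],None,fx=6,fy=6,interpolation=cv2.INTER_CUBIC)
cv2.imwrite('pics/tray1.png',b)
C=cloud(f)
hsv=cv2.cvtColor(f['image'],cv2.COLOR_RGB2HSV)
m=cv2.inRange(hsv,(108,120,50),(130,255,255))
m[:, :270]=0
n,l,s,c=cv2.connectedComponentsWithStats(m)
for i in range(1,n):
    if s[i,4]<20: continue
    k=l==i
    P=C[k];zt=np.percentile(P[:,2],90);print(s[i],c[i],'z',zt,np.median(P,0))
    ys,xs=np.nonzero(k);W=np.array([onplane(f,u,v,zt) for u,v in zip(xs,ys)])
    r=cv2.minAreaRect((W[:,:2]*1000).astype(np.float32));print(r)
    # dist extents
sd=grab('side');im=sd['image'][:,:,::-1]
cv2.imwrite('pics/skid_s.png',cv2.resize(im[145:215,195:295],None,fx=7,fy=7,interpolation=cv2.INTER_CUBIC))
E
```

```text
[380 161   8  11  58] [383.25862069 166.29310345] z 0.05383355388440323 [ 0.62633621 -0.50205835  0.04366442]
((621.0394287109375, -499.9818115234375), (20.198169708251953, 44.80009841918945), 70.79204559326172)
[375 175   7  12  50] [378.06 181.04] z 0.05143793969252075 [ 0.56606532 -0.48071233  0.04570823]
((565.1094360351562, -480.2455139160156), (18.32172203063965, 44.63711929321289), 63.061222076416016)
[330 199  13   7  45] [335.88888889 202.17777778] z 0.07135922200735934 [ 0.47354853 -0.31563933  0.06738507]
((472.0691223144531, -314.2119140625), (12.792731285095215, 48.66704177856445), 17.13763427734375)
[311 204  15   7  53] [318.09433962 207.11320755] z 0.07264026663484105 [ 0.45216326 -0.24803     0.06787422]
((451.071533203125, -247.80807495117188), (12.767980575561523, 54.371925354003906), 17.11216163635254)
[320 246  14  23 156] [325.98717949 256.37820513] z 0.08522591080935271 [ 0.27156948 -0.27544067  0.07934411]
((268.9588928222656, -274.984130859375), (77.93228912353516, 28.4928035736084), 24.547527313232422)
[330 271  15  22 179] [337.10614525 281.72067039] z 0.08419594559884591 [ 0.18139798 -0.31482938  0.07882856]
((185.0633544921875, -311.96710205078125), (81.25947570800781, 30.435298919677734), 26.76683235168457)
```

View pics/skid1.png

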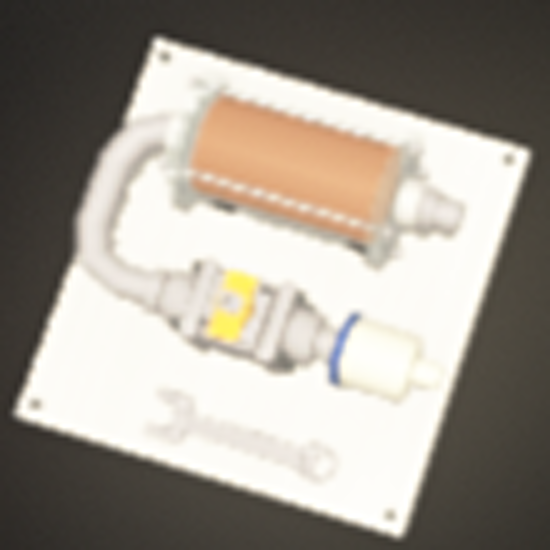

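View pics/tray1.png

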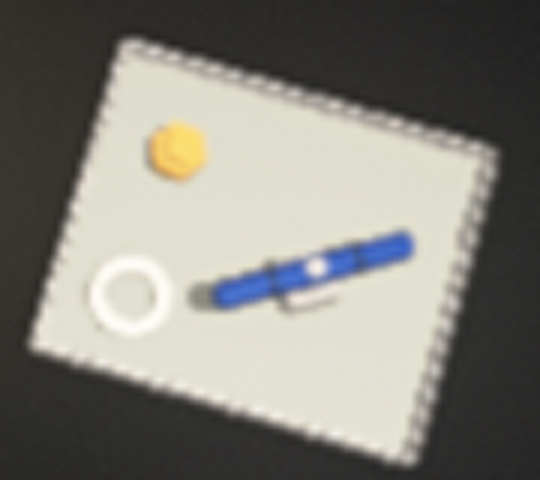

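View pics/skid_s.png

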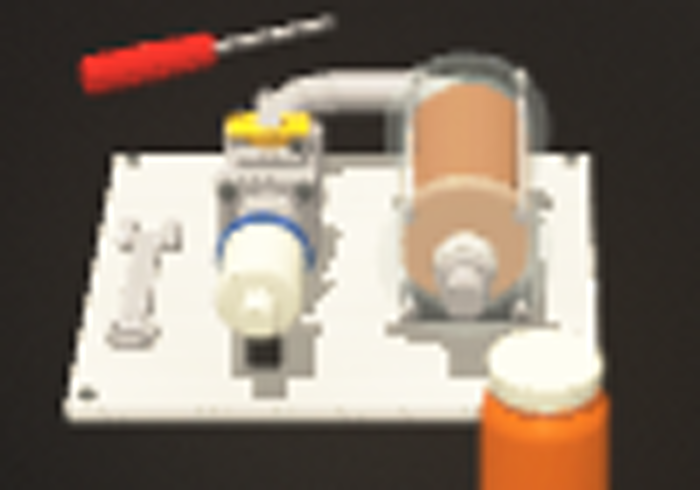

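```bash
cat >> h.py <<'E'
from scipy.spatial.transform import Rotation as Ro
def down(yaw):
    c,s=np.cos(yaw),np.sin(yaw);return np.array([[c,s,0],[s,-c,0],[0,0,-1.]])
def go(p,yawdeg,o=None):
    o=o or get_obs();R=np.array(o['tool_rot']);p0=np.array(o['tool_pos'])
    sh=R.T@(np.array(p)-p0)/0.4;tu=Ro.from_matrix(R.T@down(np.radians(yawdeg))).as_rotvec()/(np.pi/2)
    print('turn',np.round(tu,4),'shift',np.round(sh,4),'yaw now',np.degrees(np.arctan2(R[1,0],R[0,0])).round(2),'tcp',p0.round(4))
E
python3 - <<'E'
from h import *
f=grab('top');C=cloud(f)
hsv=cv2.cvtColor(f['image'],cv2.COLOR_RGB2HSV)
m=cv2.inRange(hsv,(20,140,120),(35,255,255))
n,l,s,c=cv2.connectedComponentsWithStats(m)
for i in range(1,n):
    if s[i,4]<10: continue
    k=l==i;P=C[k];print(s[i],c[i],np.median(P,0))
    ys,xs=np.nonzero(k);W=np.array([onplane(f,u,v,.116) for u,v in zip(xs,ys)])
    print(cv2.minAreaRect((W[:,:2]*1000).astype(np.float32)))
# skid white plate rect (z~?)
b=(hsv[...,2]>150)&(hsv[...,1]<60)&(C[...,2]<.03)
b[:, :130]=0;b[:,245:]=0;b[:140]=0;b[250:]=0
ys,xs=np.nonzero(b);W=np.array([onplane(f,u,v,.008) for u,v in zip(xs,ys)])
print('skid',cv2.minAreaRect((W[:,:2]*1000).astype(np.float32)))
w=grab('wrist');o=get_obs();print(proj(w,o['tool_pos']))
R=np.array(o['tool_rot']);print('cam in tool',R.T@(np.array(w['xyz'])-o['tool_pos']))
go([.46,.2,.3],166,o)
E
```

```text
[301 182   7   7  31] [303.74193548 185.09677419] [ 0.54431589 -0.19947553  0.02533119]
((523.96337890625, -189.87261962890625), (23.218908309936523, 21.14556121826172), 46.803443908691406)
[176 195   4   4  11] [177.63636364 196.18181818] [0.46736274 0.26564522 0.11499691]
((467.31280517578125, 265.99224853515625), (15.859158515930176, 7.627432823181152), 47.23427200317383)
[173 203   6   4  16] [175.     204.6875] [0.43561429 0.27423907 0.1181411 ]
((436.6756896972656, 272.1673889160156), (11.028236389160156, 17.912466049194336), 1.7354696989059448)
skid ((487.39892578125, 241.63218688964844), (351.2891845703125, 319.6763610839844), 74.48958587646484)
[258.73521389 218.68410436]
cam in tool [ 0.06734541 -0.00095763 -0.19092266]
turn [-0.0002  0.     -0.0003] shift [-0.9945 -0.861  -0.2671] yaw now 165.97 tcp [0.1576 0.6305 0.193 ]
```

```bash
python3 - <<'E'
from h import *
go([.30,.46,.29],84)
E
```

```text
turn [-2.000e-04  2.000e-04  9.108e-01] shift [-0.4488 -0.3273 -0.2423] yaw now 165.97 tcp [0.1576 0.6305 0.193 ]
```

{"fn": "play_rows", "kwargs": {"rows": [[[0, 0, 0.11], [-0.05, -0.03, -0.08], 1], [[0, 0, 0.23], [-0.15, -0.1, -0.16], 1], [[0, 0, 0.34], [-0.25, -0.18, -0.24], 1], [[0, 0, 0.46], [-0.35, -0.26, -0.24], 1], [[0, 0, 0.57], [-0.45, -0.33, -0.24], 1], [[0, 0, 0.69], [-0.45, -0.33, -0.24], 1], [[0, 0, 0.8], [-0.45, -0.33, -0.24], 1], [[0, 0, 0.91], [-0.45, -0.33, -0.24], 1]]}}

```text
t: 1.35
tool_pos: [0.3002, 0.4587, 0.2892]
tool_rot: [[0.109, 0.994, -0.0], [0.994, -0.109, -0.0], [-0.0, -0.0, -1.0]]
force: [0.5, 0.7, -0.6]
width: 0.0874
```

```bash
python3 - <<'E'
from h import *
go([.373,.284,.27],-1)
print(get_obs()['joints'].round(3))
E
```

```text
turn [0.     0.     0.9415] shift [-0.4143  0.2285  0.0481] yaw now 83.73 tcp [0.3002 0.4587 0.2892]
[-1.18   0.072  0.149  1.556 -0.011  1.514 -1.14 ]
```

{"fn": "play_rows", "kwargs": {"rows": [[[0, 0, 0.11], [-0.05, 0.03, 0.01], 1], [[0, 0, 0.23], [-0.1, 0.06, 0.02], 1], [[0, 0, 0.34], [-0.16, 0.09, 0.03], 1], [[0, 0, 0.46], [-0.22, 0.12, 0.04], 1], [[0, 0, 0.57], [-0.27, 0.15, 0.05], 1], [[0, 0, 0.69], [-0.33, 0.18, 0.05], 1], [[0, 0, 0.8], [-0.38, 0.21, 0.05], 1], [[0, 0, 0.92], [-0.41, 0.23, 0.05], 1]]}}

```text
t: 2.35
tool_pos: [0.3743, 0.2844, 0.2695]
tool_rot: [[1.0, 0.01, 0.0], [0.01, -1.0, 0.0], [0.0, -0.0, -1.0]]
force: [0.4, -0.3, 1.1]
width: 0.0872
```

```bash
python3 - <<'E'
from h import *
o=get_obs();print(o['joints'].round(3),o['tool_pos'],o['tool_rot'])
f=grab('wrist','w1.png');print(proj(f,[.452,.269,.136]))
go([.45,-.27,.2],-72.7)
E
```

```text
[-1.013 -0.105  0.283  1.763  0.029  1.479 -2.295] [0.37433588 0.28438591 0.26948019] [[ 9.99952019e-01  9.79213360e-03  2.70027676e-04]
 [ 9.79204251e-03 -9.99952000e-01  3.36616833e-04]
 [ 2.73310911e-04 -3.33956559e-04 -9.99999907e-01]]
[271.18792659 109.89573072]
turn [-1.000e-04 -6.000e-04  8.089e-01] shift [0.1839 1.3819 0.1748] yaw now 0.1 tcp [0.3754 0.2826 0.2696]
```

View pics/w1.png

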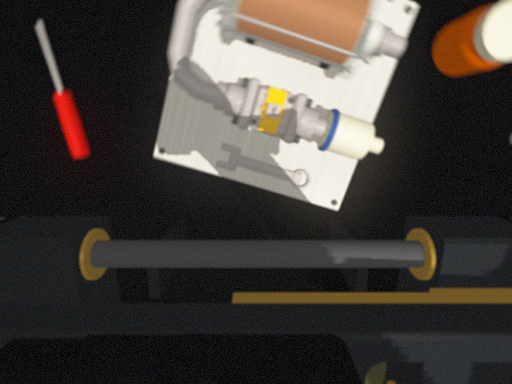

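The wrist view shows the stem at about (271,108) on the yellow plate, which runs nearly upright in the image. The spanner lies below it at (262,165) and the filter is at (350,133).

```bash
python3 - <<'E'
from h import *
f=grab('wrist');im=f['image'][:,:,::-1]
cv2.imwrite('pics/w1c.png',cv2.resize(im[70:150,220:320],None,fx=7,fy=7,interpolation=cv2.INTER_CUBIC))
hsv=cv2.cvtColor(f['image'],cv2.COLOR_RGB2HSV)
m=cv2.inRange(hsv,(18,130,70),(35,255,255));m[160:]=0
ys,xs=np.nonzero(m);W=np.array([onplane(f,u,v,.116) for u,v in zip(xs,ys)])
print(len(xs),cv2.minAreaRect((W[:,:2]*1000).astype(np.float32)),W.mean(0))
C=cloud(f)
k=(C[...,2]>.126)&(C[...,2]<.145);k[:60]=0;k[160:]=0
P=C[k];sel=np.hypot(P[:,0]-.452,P[:,1]-.269)<.04;P=P[sel];print(len(P),P.mean(0) if len(P) else 0,np.median(P,0),P[:,2].max())
# skid orientation: bright pixels edges
q=(hsv[...,2]>60)&(C[...,2]<.02)&(C[...,2]>-.02);
E
```

```text
660 ((451.65399169921875, 268.9091491699219), (25.323949813842773, 49.56830596923828), 79.05397033691406) [0.45214614 0.26889762 0.116     ]
166 [0.45126726 0.26832839 0.13422584] [0.45090466 0.26867877 0.13456951] 0.1371760735420814
```

View pics/w1c.png

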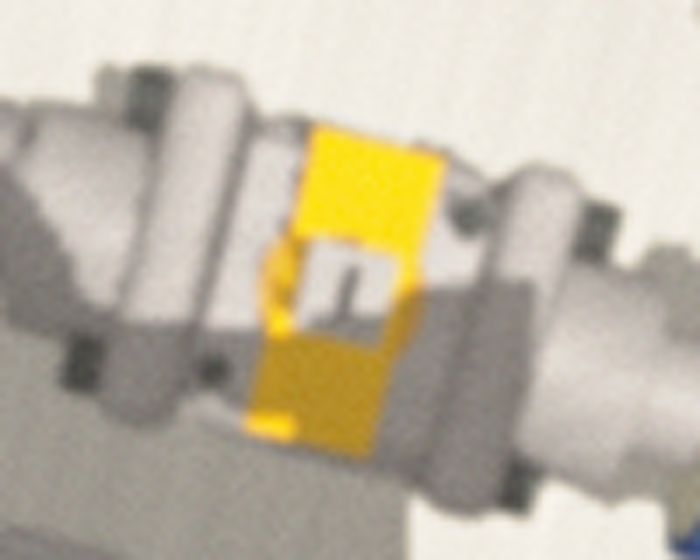

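{"fn": "play_rows", "kwargs": {"rows": [[[0, 0, 0.1], [0.08, 0.1, 0], 1], [[0, 0, 0.2], [0.16, 0.22, 0], 1], [[0, 0, 0.3], [0.24, 0.36, 0], 1], [[0, 0, 0.4], [0.3, 0.5, 0], 1], [[0, 0, 0.5], [0.3, 0.64, 0], 1], [[0, 0, 0.6], [0.28, 0.78, 0.02], 1], [[0, 0, 0.7], [0.26, 0.9, 0.04], 1], [[0, 0, 0.8], [0.24, 0.96, 0.06], 1]]}}

```text
t: 3.45
tool_pos: [0.4774, -0.0961, 0.2478]
tool_rot: [[0.351, -0.936, 0.002], [-0.936, -0.351, 0.0], [0.0, -0.002, -1.0]]
force: [-0.0, 1.1, -0.3]
width: 0.0871
```

```bash
python3 - <<'E'
from h import *
go([.435,-.195,.2],-72.7)
E
```

```text
turn [-0.0013 -0.0002  0.036 ] shift [0.1941 0.1863 0.1192] yaw now -69.46 tcp [ 0.4774 -0.0961  0.2478]
```

{"fn": "play_rows", "kwargs": {"rows": [[[0, 0, 0.02], [0.1, 0.1, 0.06], 1], [[0, 0, 0.036], [0.19, 0.18, 0.12], 1], [[0, 0, 0.036], [0.19, 0.19, 0.12], 1], [[0, 0, 0.036], [0.19, 0.19, 0.12], 1], [[0, 0, 0.036], [0.19, 0.19, 0.12], 1], [[0, 0, 0.036], [0.19, 0.19, 0.12], 1], [[0, 0, 0.036], [0.19, 0.19, 0.12], 1], [[0, 0, 0.036], [0.19, 0.19, 0.12], 1]]}}

```text
t: 4.45
tool_pos: [0.4333, -0.1937, 0.1998]
tool_rot: [[0.298, -0.955, 0.002], [-0.955, -0.298, 0.0], [0.0, -0.002, -1.0]]
force: [0.8, -1.1, 0.4]
width: 0.0869
```

```bash
python3 - <<'E'
from h import *
f=grab('wrist','w2.png');C=cloud(f)
hsv=cv2.cvtColor(f['image'],cv2.COLOR_RGB2HSV)
m=cv2.inRange(hsv,(105,110,30),(132,255,255));m[215:]=0
cv2.imwrite('pics/w2m.png',m)
n,l,s,c=cv2.connectedComponentsWithStats(m)
for i in range(1,n):
    if s[i,4]<50: continue
    k=l==i;P=C[k];P=P[P[:,2]>0];print(s[i],c[i],np.median(P,0),np.percentile(P[:,2],95))
    ys,xs=np.nonzero(k);W=np.array([onplane(f,u,v,.056) for u,v in zip(xs,ys)])
    print(cv2.minAreaRect((W[:,:2]*1000).astype(np.float32)))
k=(m>0)&(C[...,2]>.045)&(C[...,2]<.08);ys,xs=np.nonzero(k)
print(cv2.minAreaRect((C[k][:,:2]*1000).astype(np.float32)), C[k].mean(0))
go([.4616,-.281,.04],-72.7)
E
```

```text
[248  28  15  36 515] [255.05242718  46.1631068 ] [ 0.47758788 -0.32839832  0.06611935] 0.0676575544502894
((478.4956970214844, -330.9382629394531), (15.071996688842773, 33.93256378173828), 17.359638214111328)
[248  66  15  26 318] [255.14150943  76.58176101] [ 0.46898195 -0.30047166  0.06605499] 0.06761454852551256
((468.7718505859375, -299.68011474609375), (15.420877456665039, 25.54481315612793), 17.360206604003906)
[248  95  15  25 289] [255.5467128  108.25951557] [ 0.45849198 -0.26992278  0.06593485] 0.06782165845515133
((459.3534851074219, -271.1863098144531), (15.517345428466797, 25.49724578857422), 19.65791130065918)
[249 121  14  31 422] [255.492891   135.87440758] [ 0.45010982 -0.24188528  0.06611303] 0.06778429961453883
((449.9239196777344, -240.9287109375), (15.029754638671875, 33.71916580200195), 17.37461280822754)
[ 381  130  131   38 2752] [444.87681686 149.16424419] [ 0.25276095 -0.28876463  0.07896513] 0.08129318983518397
((235.09036254882812, -292.7406921386719), (149.95816040039062, 30.48244285583496), 23.307966232299805)
((329.9534912109375, -312.8448486328125), (299.52593994140625, 124.7800521850586), 11.717209815979004) [ 0.35180978 -0.28907884  0.07133772]
turn [-0.0014 -0.0002  0.0003] shift [ 0.2291 -0.0021  0.3994] yaw now -72.68 tcp [ 0.4332 -0.1938  0.1997]
```

View pics/w2.png

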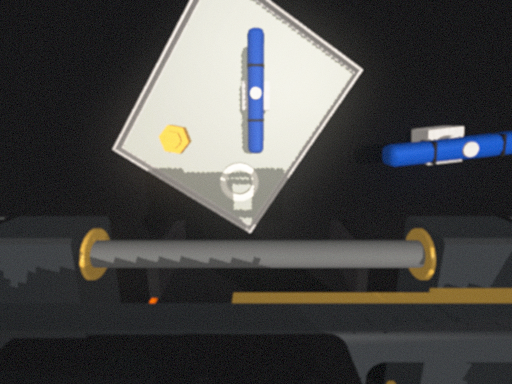

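The handle runs from (256,28) to (255,152) with its white dot at (256,92), the ring is at (239,182) and the nut at (175,139).

```bash
python3 - <<'E'
from h import *
f=grab('wrist');C=cloud(f)
hsv=cv2.cvtColor(f['image'],cv2.COLOR_RGB2HSV)
m=cv2.inRange(hsv,(105,110,30),(132,255,255));m[160:]=0;m[:,300:]=0;m[:,:230]=0
ys,xs=np.nonzero(m)
for z in (.06,.066):
    W=np.array([onplane(f,u,v,z) for u,v in zip(xs,ys)]);print(z,cv2.minAreaRect((W[:,:2]*1000).astype(np.float32)))
P=C[m>0];P=P[P[:,2]>.06];c=P[:,:2].mean(0);u,s,vt=np.linalg.svd(P[:,:2]-c);print(c,np.degrees(np.arctan2(vt[0,1],vt[0,0])),(P[:,:2]-c)@vt[0]@np.ones(1) if 0 else [((P[:,:2]-c)@vt[0]).min(),((P[:,:2]-c)@vt[0]).max()])
d=(hsv[...,1]<60)&(hsv[...,2]>150);d[:80]=0;d[105:]=0;d[:,:248]=0;d[:,263:]=0
ys,xs=np.nonzero(d);print(len(xs),xs.mean(),ys.mean(),onplane(f,xs.mean(),ys.mean(),.067))
E
```

```text
0.06 ((464.167724609375, -285.11297607421875), (15.496161460876465, 127.857421875), 17.594402313232422)
0.066 ((463.9645080566406, -284.6463317871094), (15.21513843536377, 125.53855895996094), 17.594409942626953)
[ 0.46461078 -0.28783832] 107.51398240144243 [np.float64(-0.060013651120814936), np.float64(0.06619970432637261)]
125 255.056 92.704 [ 0.46389689 -0.28503627  0.067     ]
```

```bash
python3 - <<'E'
from h import *
go([.464,-.285,.039],-72.5)
E
```

```text
turn [-0.0014 -0.0002 -0.002 ] shift [ 0.2404 -0.005   0.4019] yaw now -72.68 tcp [ 0.4331 -0.1939  0.1997]
```

{"fn": "play_rows", "kwargs": {"rows": [[[0, 0, 0], [0.12, 0, 0.05], 1], [[0, 0, 0], [0.24, -0.005, 0.1], 1], [[0, 0, 0], [0.24, -0.005, 0.2], 1], [[0, 0, 0], [0.24, -0.005, 0.3], 1], [[0, 0, -0.002], [0.24, -0.005, 0.36], 1], [[0, 0, -0.002], [0.24, -0.005, 0.4], 1], [[0, 0, -0.002], [0.24, -0.005, 0.401], 1], [[0, 0, -0.002], [0.24, -0.005, 0.401], 1]]}}

```text
t: 5.55
tool_pos: [0.4647, -0.2854, 0.0404]
tool_rot: [[0.301, -0.954, 0.004], [-0.954, -0.301, -0.0], [0.001, -0.003, -1.0]]
force: [-0.0, -1.0, 0.7]
width: 0.0872
```

```bash
python3 - <<'E'
from h import *
go([.464,-.285,.039],-72.5)
f=grab('wrist','w3.png')
E
```

```text
turn [-0.0022 -0.0009 -0.0001] shift [-0.0014  0.0015  0.0034] yaw now -72.51 tcp [ 0.4647 -0.2854  0.0404]
```

View pics/w3.png

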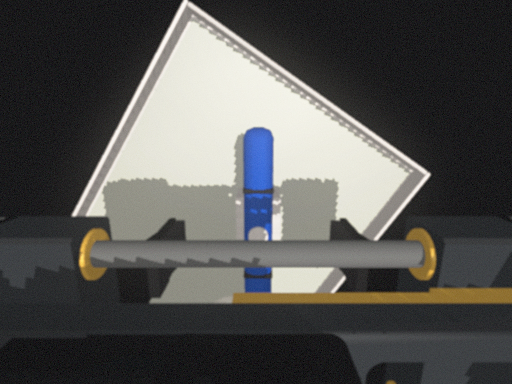

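The bar is midway between the open fingers, its centreline at column 258. I'll close the gripper now.

{"fn": "play_rows", "kwargs": {"rows": [[[0, 0, 0], [0, 0, 0], -1], [[0, 0, 0], [0, 0, 0], -1], [[0, 0, 0], [0, 0, 0], -1], [[0, 0, 0], [0, 0, 0], -1], [[0, 0, 0], [0, 0, 0], -1], [[0, 0, 0], [0, 0, 0], -1], [[0, 0, 0], [0, 0, 0], -1], [[0, 0, 0], [0, 0, 0], -1]]}}

```text
t: 6.6
tool_pos: [0.4649, -0.2854, 0.0405]
tool_rot: [[0.301, -0.954, 0.004], [-0.954, -0.301, -0.0], [0.002, -0.004, -1.0]]
force: [0.4, -0.3, 0.1]
width: 0.0152
```

{"fn": "play_rows", "kwargs": {"rows": [[[0, 0, 0], [0, 0, -0.03], -1], [[0, 0, 0], [0, 0, -0.1], -1], [[0, 0, 0], [0, 0, -0.2], -1], [[0, 0, 0], [0, 0, -0.32], -1], [[0, 0, 0], [0, 0, -0.45], -1], [[0, 0, 0], [0, 0, -0.5], -1], [[0, 0, 0], [0, 0, -0.5], -1], [[0, 0, 0], [0, 0, -0.5], -1]]}}

```text
t: 7.6
tool_pos: [0.4635, -0.285, 0.2396]
tool_rot: [[0.301, -0.954, 0.003], [-0.954, -0.301, 0.0], [0.001, -0.003, -1.0]]
force: [0.5, -0.7, -0.2]
width: 0.0006
```

```bash
python3 - <<'E'
from h import *
o=get_obs();print(o['width'],o['force'],o['tool_pos'],o['wrist_torque'])
f=grab('wrist','w4.png')
f=grab('side');cv2.imwrite('pics/s4.png',cv2.resize(f['image'][150:310,190:350,::-1],None,fx=3.5,fy=3.5,interpolation=cv2.INTER_CUBIC))
E
```

```text
0.0005791154849487505 [ 0.50306372 -0.72114223 -0.22174487] [ 0.46345519 -0.28495777  0.2396437 ] [ 0.02582069  0.17388696 -0.00512694]
```

View pics/w4.png

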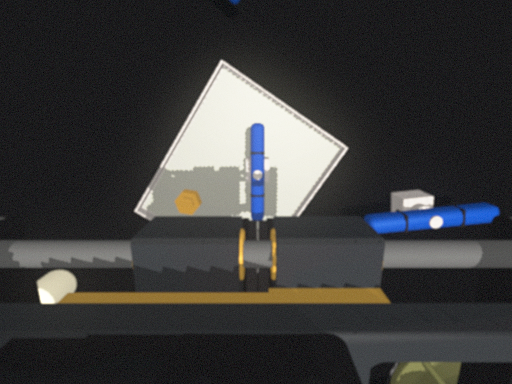

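View pics/s4.png

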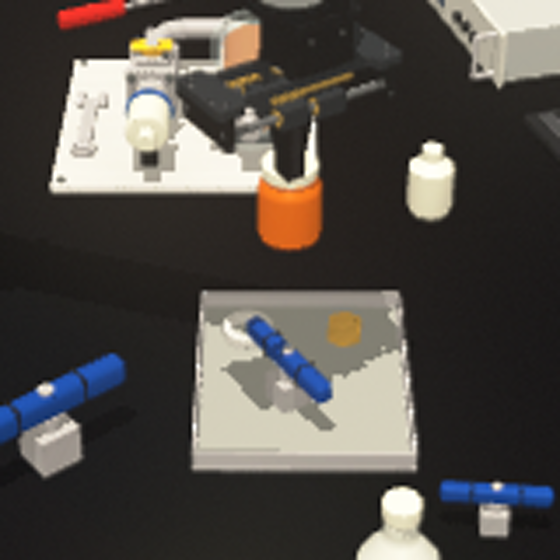

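The grip slipped off: the handle still stands in the tray with its dot at (258,174). I had gripped it too high on the rounded edges. I'll open, re-measure and grip lower.

```bash
cat > bar.py <<'E'
from h import *
f=grab('wrist');C=cloud(f)
hsv=cv2.cvtColor(f['image'],cv2.COLOR_RGB2HSV)
m=cv2.inRange(hsv,(105,110,30),(132,255,255));m[214:]=0;m[:,300:]=0;m[:,:220]=0;m[:80]=0
ys,xs=np.nonzero(m)
W=np.array([onplane(f,u,v,.062) for u,v in zip(xs,ys)]);print(cv2.minAreaRect((W[:,:2]*1000).astype(np.float32)))
P=C[m>0];P=P[P[:,2]>.055];c=P[:,:2].mean(0);vt=np.linalg.svd(P[:,:2]-c)[2];print(c,np.degrees(np.arctan2(vt[0,1],vt[0,0])),np.percentile(P[:,2],[5,50,80,95]))
d=(hsv[...,1]<60)&(hsv[...,2]>120);d[:165]=0;d[184:]=0;d[:,:251]=0;d[:,265:]=0
ys,xs=np.nonzero(d);print(len(xs),xs.mean(),ys.mean(),onplane(f,xs.mean(),ys.mean(),.067))
mm=(hsv[...,1]<40)&(hsv[...,2]>150);mm[200:]=0;mm[:,300:]=0;mm[:,190:]=0;print('mat z',np.median(C[mm][:,2]))
go([.464,-.285,.037],-72.5)
E
python3 bar.py
```

```text
((464.5512390136719, -289.5032958984375), (16.093616485595703, 116.54005432128906), 17.216943740844727)
[ 0.46593013 -0.29166436] -72.32855210210245 [0.06337916 0.06610728 0.06692303 0.06760126]
98 258.2040816326531 174.3265306122449 [ 0.46199238 -0.28565321  0.067     ]
mat z 0.004713451358716508
turn [-0.0012 -0.0002 -0.0001] shift [ 5.000e-04 -6.000e-04  5.056e-01] yaw now -72.51 tcp [ 0.4633 -0.2849  0.2392]
```

{"fn": "play_rows", "kwargs": {"rows": [[[0, 0, 0], [0, 0, 0], 1], [[0, 0, 0], [0, 0, 0], 1], [[0, 0, 0], [0, 0, 0.1], 1], [[0, 0, 0], [0, 0, 0.2], 1], [[0, 0, 0], [0, 0, 0.3], 1], [[0, 0, 0], [0, 0, 0.35], 1], [[0, 0, 0], [0, 0, 0.35], 1], [[0, 0, 0], [0, 0, 0.35], 1]]}}

```text
t: 8.75
tool_pos: [0.4643, -0.2853, 0.1002]
tool_rot: [[0.301, -0.954, 0.003], [-0.954, -0.301, -0.0], [0.001, -0.003, -1.0]]
force: [-0.5, 0.0, 1.0]
width: 0.0727
```

```bash
python3 - <<'E'
from h import *
go([.4635,-.285,.0355],-72.5)
E
```

```text
turn [-0.0018 -0.0009 -0.0001] shift [-0.0016  0.002   0.1617] yaw now -72.51 tcp [ 0.4643 -0.2853  0.1002]
```

{"fn": "play_rows", "kwargs": {"rows": [[[0, 0, 0], [0, 0, 0.08], 1], [[0, 0, 0], [-0.001, 0.001, 0.14], 1], [[0, 0, 0], [-0.001, 0.001, 0.16], 0], [[0, 0, 0], [-0.001, 0.001, 0.162], -1], [[0, 0, 0], [-0.001, 0.001, 0.162], -1], [[0, 0, 0], [-0.001, 0.001, 0.162], -1], [[0, 0, 0], [-0.001, 0.001, 0.162], -1], [[0, 0, 0], [-0.001, 0.001, 0.162], -1]]}}

```text
t: 9.75
tool_pos: [0.4641, -0.2852, 0.0356]
tool_rot: [[0.301, -0.954, 0.003], [-0.954, -0.301, -0.0], [0.001, -0.003, -1.0]]
force: [0.1, 0.1, 0.3]
width: 0.035
```

```bash
python3 - <<'E'
from h import *
f=grab('wrist','w5.png');o=get_obs();print(o['width'],o['tool_pos'])
E
```

```text
0.03102177485737346 [ 0.46403542 -0.28512795  0.03553615]
```

View pics/w5.png

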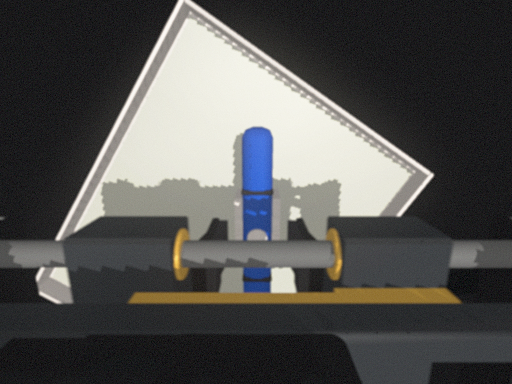

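{"fn": "play_rows", "kwargs": {"rows": [[[0, 0, 0], [0, 0, 0], -1], [[0, 0, 0], [0, 0, 0], -1], [[0, 0, 0], [0, 0, 0], -1], [[0, 0, 0], [0, 0, 0], -1], [[0, 0, 0], [0, 0, 0], -1], [[0, 0, 0], [0, 0, 0], -1], [[0, 0, 0], [0, 0, 0], -1], [[0, 0, 0], [0, 0, 0], -1]]}}

```text
t: 10.8
tool_pos: [0.4641, -0.2851, 0.0355]
tool_rot: [[0.301, -0.954, 0.003], [-0.954, -0.301, -0.0], [0.001, -0.003, -1.0]]
force: [1.3, 0.5, 0.8]
width: 0.0166
```

{"fn": "play_rows", "kwargs": {"rows": [[[0, 0, 0], [0, 0, -0.01], -1], [[0, 0, 0], [0, 0, -0.03], -1], [[0, 0, 0], [0, 0, -0.05], -1], [[0, 0, 0], [0, 0, -0.08], -1], [[0, 0, 0], [0, 0, -0.11], -1], [[0, 0, 0], [0, 0, -0.14], -1], [[0, 0, 0], [0, 0, -0.15], -1], [[0, 0, 0], [0, 0, -0.15], -1]]}}

```text
t: 11.8
tool_pos: [0.464, -0.2851, 0.0958]
tool_rot: [[0.301, -0.954, 0.004], [-0.954, -0.301, -0.0], [0.002, -0.004, -1.0]]
force: [-0.6, -1.1, -3.5]
width: 0.0168
```

```bash
python3 - <<'E'
from h import *
f=grab('wrist','w6.png');o=get_obs();print(o['width'],o['tool_pos'],o['force'],o['wrist_torque'])
f=grab('side');cv2.imwrite('pics/s6.png',cv2.resize(f['image'][150:310,190:350,::-1],None,fx=3.5,fy=3.5,interpolation=cv2.INTER_CUBIC))
E
```

```text
0.016755005273322902 [ 0.46374993 -0.28490452  0.09540555] [-0.09676119  0.05416765 -2.77474108] [ 0.05746444  0.1804154  -0.01580008]
```

View pics/w6.png

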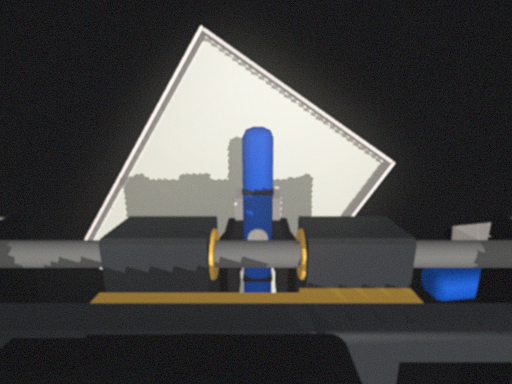

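View pics/s6.png

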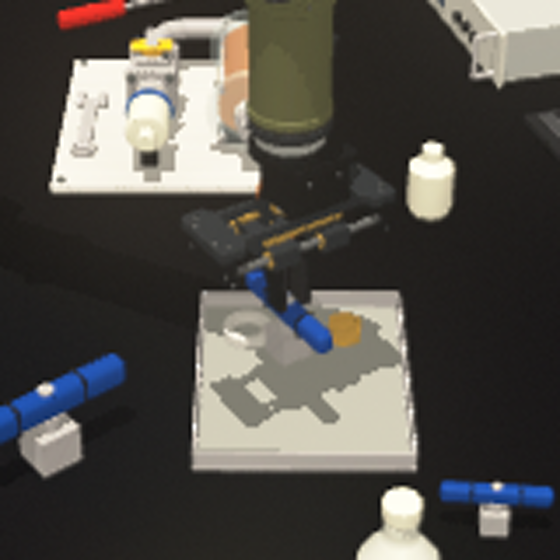

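The handle is lifted and held near its middle. Next I'll measure how it sits in the hand.

```bash
cat > held.py <<'E'
from h import *
def held(show=True):
    f=grab('wrist');o=get_obs();R=np.array(o['tool_rot']);p=np.array(o['tool_pos']);C=cloud(f)
    hsv=cv2.cvtColor(f['image'],cv2.COLOR_RGB2HSV)
    m=cv2.inRange(hsv,(105,110,30),(132,255,255));m[235:]=0;m[:,290:]=0;m[:,225:]; m[:,:225]=0;m[:110]=0
    T=(C-p)@R
    k=(m>0)&(f['z_map']>0);P=T[k]
    P=P[(P[:,2]>-.05)&(P[:,2]<.0)]
    for a,b in ((.02,.03),(.03,.04),(.04,.05),(.05,.06),(.06,.07)):
        q=P[(P[:,0]>a)&(P[:,0]<b)]
        if len(q): print(a,len(q),'y mid',((q[:,1].min()+q[:,1].max())/2*1000).round(2),'z top',(np.percentile(q[:,2],10)*1000).round(2))
    print('x tip',P[:,0].max()*1000)
    d=(hsv[...,1]<70)&(hsv[...,2]>110);d[:226]=0;d[240:]=0;d[:,:246]=0;d[:,270:]=0
    ys,xs=np.nonzero(d);
    if len(xs): print('dot',xs.mean(),ys.min(),ys.max(),(R.T@(onplane(f,xs.mean(),ys.mean(),p[2]+.0315)-p)*1000).round(2))
    print('tcp',p.round(4),'f',o['force'].round(1),o['width'].round(4))
held()
E
python3 held.py
```

```text
0.02 358 y mid 0.17 z top -31.81
0.03 498 y mid 0.46 z top -31.67
0.04 512 y mid 0.14 z top -31.72
0.05 525 y mid 0.39 z top -31.74
0.06 179 y mid 0.43 z top -30.49
x tip 63.98068135081289
dot 257.2842105263158 229 239 [  2.09   0.35 -31.5 ]Traceback (most recent call last):
  File "held.py", line 17, in <module>
    held()
    ~~~~^^
  File "held.py", line 16, in held
    print('tcp',p.round(4),'f',o['force'].round(1),o['width'].round(4))
                                                   ^^^^^^^^^^^^^^^^
AttributeError: 'float' object has no attribute 'round'
```

```bash
sed -i "s/o\['width'\].round(4)/o['width']/" held.py; python3 - <<'E'
from h import *
o=get_obs()
for p,y in (([.464,-.285,.2],-72.5),([.50,-.2,.24],-62),([.52,-.08,.24],-47),([.525,.05,.24],-30)): go(p,y,o)
E
```

```text
turn [-0.0015 -0.0005 -0.    ] shift [ 0.001  -0.0017 -0.2624] yaw now -72.5 tcp [ 0.4635 -0.2849  0.095 ]
turn [-0.0014 -0.0007 -0.1167] shift [-0.1746 -0.1517 -0.3622] yaw now -72.5 tcp [ 0.4635 -0.2849  0.095 ]
turn [-0.0013 -0.0009 -0.2834] shift [-0.4456 -0.2896 -0.3621] yaw now -72.5 tcp [ 0.4635 -0.2849  0.095 ]
turn [-0.0012 -0.0011 -0.4723] shift [-0.7518 -0.3992 -0.3621] yaw now -72.5 tcp [ 0.4635 -0.2849  0.095 ]
```

{"fn": "play_rows", "kwargs": {"rows": [[[0, 0, 0], [0, 0, -0.12], -1], [[0, 0, 0], [-0.02, -0.02, -0.24], -1], [[0, 0, -0.06], [-0.09, -0.08, -0.33], -1], [[0, 0, -0.12], [-0.18, -0.15, -0.36], -1], [[0, 0, -0.2], [-0.31, -0.22, -0.36], -1], [[0, 0, -0.28], [-0.45, -0.29, -0.36], -1], [[0, 0, -0.37], [-0.58, -0.34, -0.36], -1], [[0, 0, -0.45], [-0.7, -0.38, -0.36], -1]]}}

```text
t: 12.95
tool_pos: [0.5236, 0.0302, 0.2385]
tool_rot: [[0.851, -0.526, 0.002], [-0.526, -0.851, -0.0], [0.002, -0.001, -1.0]]
force: [1.7, -1.6, -3.3]
width: 0.0168
```

```bash
python3 - <<'E'
from h import *
o=get_obs();print(o['width'],o['joints'].round(2))
for p,y in (([.52,.12,.23],-20),([.49,.22,.22],-14),([.4515,.2688,.21],-11)): go(p,y,o)
E
```

```text
0.016813007557669585 [-0.57  0.02  0.47  1.71 -0.01  1.41 -2.22]
turn [-0.0003 -0.001  -0.1301] shift [-0.1257 -0.1863  0.0212] yaw now -31.71 tcp [0.5236 0.0302 0.2385]
turn [-0.0003 -0.001  -0.1967] shift [-0.3209 -0.3596  0.046 ] yaw now -31.71 tcp [0.5236 0.0302 0.2385]
turn [-2.000e-04 -1.000e-03 -2.301e-01] shift [-0.467  -0.4128  0.0708] yaw now -31.71 tcp [0.5236 0.0302 0.2385]
```

{"fn": "play_rows", "kwargs": {"rows": [[[0, 0, -0.04], [-0.06, -0.09, 0.01], -1], [[0, 0, -0.09], [-0.13, -0.19, 0.02], -1], [[0, 0, -0.14], [-0.22, -0.28, 0.03], -1], [[0, 0, -0.18], [-0.32, -0.36, 0.045], -1], [[0, 0, -0.21], [-0.4, -0.39, 0.06], -1], [[0, 0, -0.23], [-0.467, -0.413, 0.07], -1], [[0, 0, -0.23], [-0.467, -0.413, 0.07], -1], [[0, 0, -0.23], [-0.467, -0.413, 0.07], -1]]}}

```text
t: 13.95
tool_pos: [0.4523, 0.2673, 0.2106]
tool_rot: [[0.981, -0.193, 0.003], [-0.193, -0.981, -0.001], [0.003, 0.0, -1.0]]
force: [0.8, -1.1, -2.9]
width: 0.0169
```

```bash
python3 - <<'E'
from h import *
from held import held
f=grab('wrist','w7.png');o=get_obs()
f=grab('side');cv2.imwrite('pics/s7.png',cv2.resize(f['image'][110:210,190:310,::-1],None,fx=6,fy=6,interpolation=cv2.INTER_CUBIC))
go([.4515,.2688,.165],-11)
E
```

```text
0.02 353 y mid 1.07 z top -31.59
0.03 482 y mid 1.02 z top -31.58
0.04 512 y mid 0.99 z top -31.57
0.05 542 y mid 1.01 z top -31.55
0.06 137 y mid 1.02 z top -29.95
x tip 63.4124795516867
dot 257.0892857142857 229 239 [  0.96   0.85 -31.5 ]
tcp [0.4526 0.2672 0.2107] f [ 0.6 -0.2 -3. ] 0.016959041599070045
turn [-0.0002 -0.0015 -0.0019] shift [-0.0035 -0.0027  0.1142] yaw now -11.17 tcp [0.4525 0.2675 0.2107]
```

View pics/w7.png

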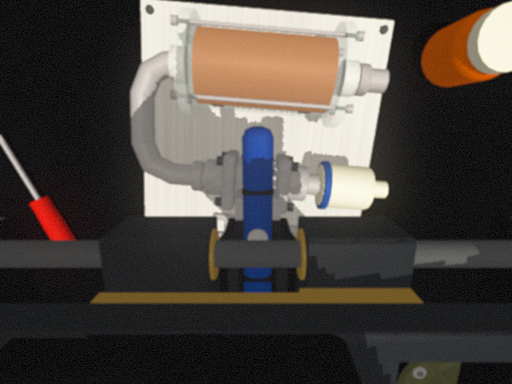

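View pics/s7.png

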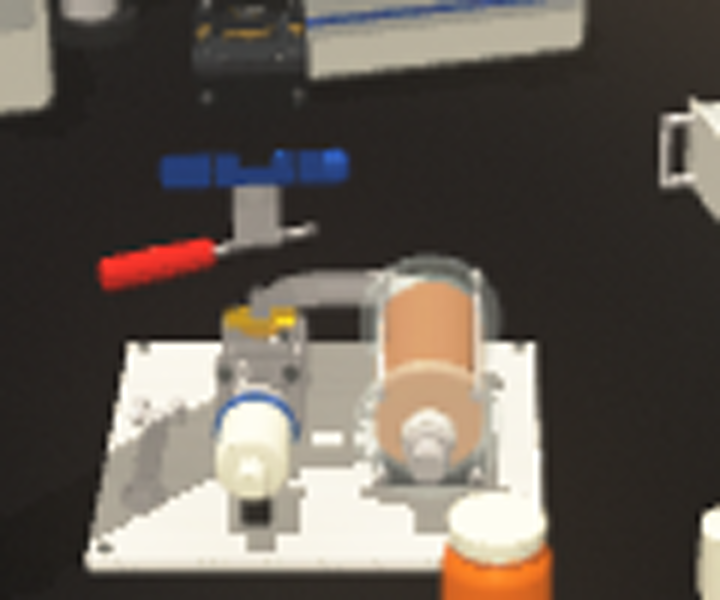

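The handle hangs level over the stem, its hub at (257,215) in the side crop with the stem below it at (262,300). I'll lower it gently.

{"fn": "play_rows", "kwargs": {"rows": [[[0, 0, -0.002], [-0.002, -0.005, 0.03], -1], [[0, 0, -0.002], [-0.002, -0.006, 0.06], -1], [[0, 0, -0.002], [-0.003, -0.006, 0.085], -1], [[0, 0, -0.002], [-0.003, -0.006, 0.1], -1], [[0, 0, -0.002], [-0.003, -0.006, 0.1], -1], [[0, 0, -0.002], [-0.003, -0.006, 0.1], -1], [[0, 0, -0.002], [-0.003, -0.006, 0.1], -1], [[0, 0, -0.002], [-0.003, -0.006, 0.1], -1]]}}

```text
t: 15.1
tool_pos: [0.4521, 0.2702, 0.171]
tool_rot: [[0.982, -0.191, 0.003], [-0.191, -0.982, 0.0], [0.003, -0.001, -1.0]]
force: [0.0, -1.2, -2.1]
width: 0.0169
```

```bash
python3 - <<'E'
from h import *
f=grab('side');cv2.imwrite('pics/s8.png',cv2.resize(f['image'][120:200,200:300,::-1],None,fx=7,fy=7,interpolation=cv2.INTER_CUBIC))
go([.4521,.2695,.160],-11)
f=grab('wrist','w8.png');print(get_obs()['force'],np.array(get_obs()['tool_rot'])[:,2])
E
```

```text
turn [-0.0004 -0.0017  0.0001] shift [0.0003 0.0015 0.0273] yaw now -11.0 tcp [0.4521 0.2701 0.1709]
[-0.24416862  0.21097875 -2.90464089] [ 2.66208574e-03 -2.03575114e-05 -9.99996456e-01]
```

View pics/s8.png

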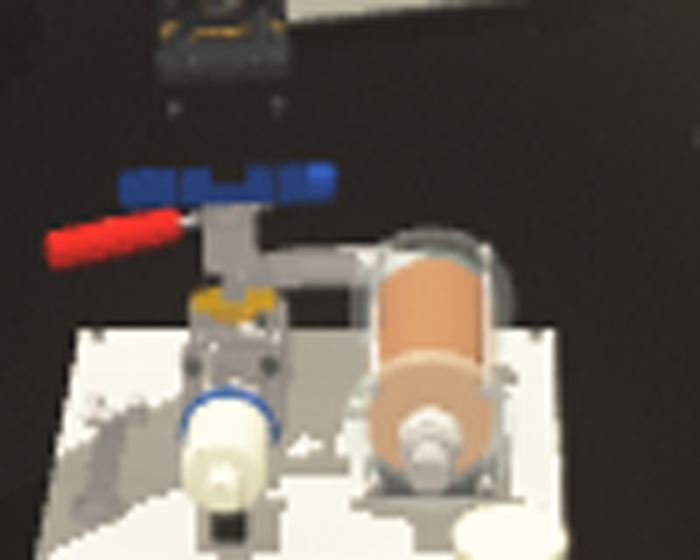

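{"fn": "play_rows", "kwargs": {"rows": [[[0, 0, 0], [0, 0.002, 0.006], -1], [[0, 0, 0], [0, 0.002, 0.012], -1], [[0, 0, 0], [0, 0.002, 0.018], -1], [[0, 0, 0], [0, 0.002, 0.024], -1], [[0, 0, 0], [0, 0.002, 0.028], -1], [[0, 0, 0], [0, 0.002, 0.032], -1], [[0, 0, 0], [0, 0.002, 0.032], -1], [[0, 0, 0], [0, 0.002, 0.032], -1]]}}

```text
t: 16.2
tool_pos: [0.4519, 0.2693, 0.1581]
tool_rot: [[0.982, -0.191, 0.003], [-0.191, -0.982, -0.0], [0.003, -0.0, -1.0]]
force: [-0.1, 0.4, -4.3]
width: 0.0169
```

```bash
python3 - <<'E'
from h import *
f=grab('side');cv2.imwrite('pics/s9.png',cv2.resize(f['image'][120:200,200:300,::-1],None,fx=7,fy=7,interpolation=cv2.INTER_CUBIC))
go([.4521,.2695,.1465],-11)
o=get_obs();print(o['force'],o['wrist_torque'],o['width'])
from held import held
E
```

```text
turn [-0.0003 -0.0017  0.0001] shift [ 0.0002 -0.0005  0.029 ] yaw now -10.99 tcp [0.4519 0.2693 0.1581]
[ 0.91938038  0.44966652 -3.13550165] [-0.08910823  0.06720442  0.02117158] 0.017031175663292653
0.02 357 y mid 1.19 z top -31.83
0.03 483 y mid 0.85 z top -31.8
0.04 515 y mid 1.16 z top -31.97
0.05 536 y mid 1.17 z top -31.89
0.06 154 y mid 1.16 z top -30.72
x tip 63.67903075882887
dot 257.3390804597701 229 239 [  1.24   1.12 -31.5 ]
tcp [0.4519 0.2693 0.1581] f [ 0.9  1.1 -2.9] 0.016748695461536983
```

View pics/s9.png

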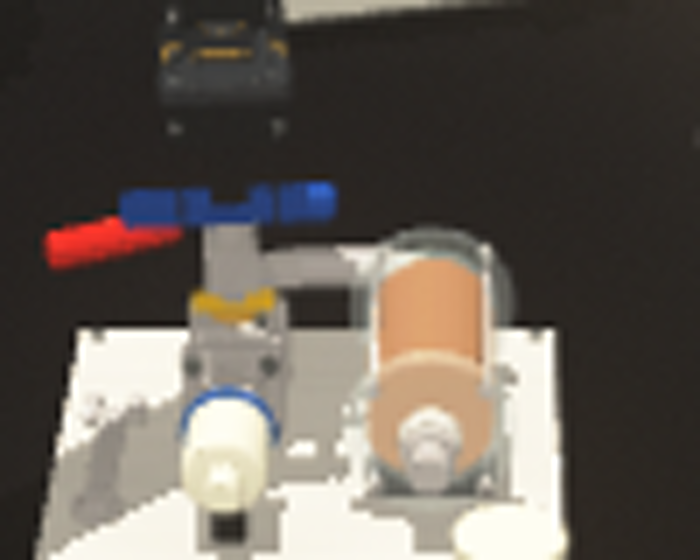

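It has gone 8 mm past the stem tip with no contact force, so I'll continue down to the seat.

{"fn": "play_rows", "kwargs": {"rows": [[[0, 0, 0], [0, 0, 0.008], -1], [[0, 0, 0], [0, 0, 0.016], -1], [[0, 0, 0], [0, 0, 0.022], -1], [[0, 0, 0], [0, 0, 0.026], -1], [[0, 0, 0], [0, 0, 0.029], -1], [[0, 0, 0], [0, 0, 0.032], -1], [[0, 0, 0], [0, 0, 0.032], -1], [[0, 0, 0], [0, 0, 0.032], -1]]}}

```text
t: 17.3
tool_pos: [0.4526, 0.2695, 0.1463]
tool_rot: [[0.982, -0.191, 0.004], [-0.191, -0.982, 0.001], [0.004, -0.002, -1.0]]
force: [-0.7, -1.8, 5.7]
width: 0.0165
```

```bash
python3 - <<'E'
from h import *
f=grab('side');cv2.imwrite('pics/s10.png',cv2.resize(f['image'][120:200,200:300,::-1],None,fx=7,fy=7,interpolation=cv2.INTER_CUBIC))
from held import held
o=get_obs();print(o['force'],o['wrist_torque'],o['width'],o['joints'])
E
```

```text
0.02 357 y mid 1.14 z top -31.72
0.03 478 y mid 0.84 z top -31.7
0.04 513 y mid 1.12 z top -31.63
0.05 553 y mid 1.15 z top -31.48
0.06 133 y mid 1.1 z top -30.37
x tip 63.143801295873715
dot 257.14606741573033 229 239 [  1.23   0.96 -31.5 ]
tcp [0.4526 0.2695 0.1463] f [-0.1 -0.8  6.3] 0.016638197622150155
[-0.08794595 -0.78174836  6.33590244] [-0.41179556  0.19826821 -0.01238998] 0.016638197622150155 [-0.81177178  0.08279977  0.23556739  1.8313722  -0.01884183  1.22581977
 -2.33354345]
```

View pics/s10.png

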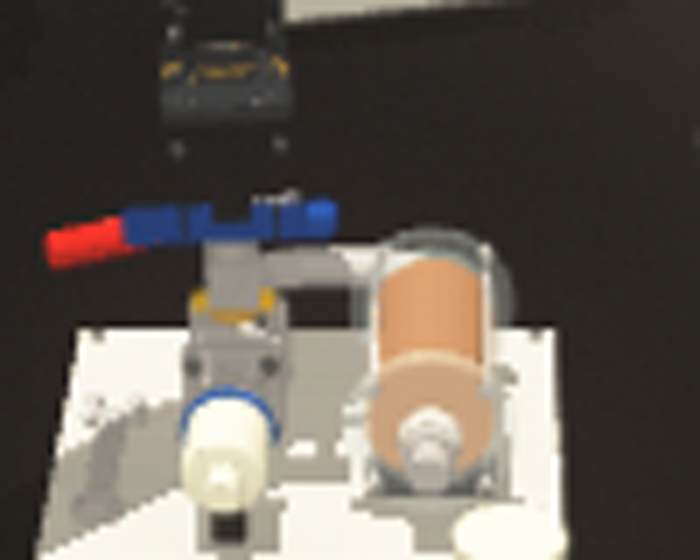

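The handle is seated: the TCP is at 0.1463 as predicted, and there is a 9 N press from the plate. Now I'll turn the valve anticlockwise.

{"fn": "play_rows", "kwargs": {"rows": [[[0, 0, -0.06], [0, 0, 0], -1], [[0, 0, -0.13], [0, 0, 0], -1], [[0, 0, -0.2], [0, 0, 0], -1], [[0, 0, -0.27], [0, 0, 0], -1], [[0, 0, -0.34], [0, 0, 0], -1], [[0, 0, -0.41], [0, 0, 0], -1], [[0, 0, -0.48], [0, 0, 0], -1], [[0, 0, -0.5], [0, 0, 0], -1]]}}

```text
t: 18.4
tool_pos: [0.4528, 0.2699, 0.1464]
tool_rot: [[0.829, 0.559, 0.005], [0.559, -0.829, 0.002], [0.005, 0.001, -1.0]]
force: [-0.2, 0.3, 1.5]
width: 0.0165
```

```bash
python3 - <<'E'
from h import *
from held import held
o=get_obs();print(o['force'],o['wrist_torque'],o['width'])
go([.4526,.2695,.1463],74.5,o)
f=grab('wrist','w11.png')
E
```

```text
0.02 358 y mid 1.58 z top -31.76
0.03 493 y mid 1.83 z top -31.68
0.04 510 y mid 1.82 z top -31.66
0.05 531 y mid 2.04 z top -31.54
0.06 99 y mid 2.35 z top -29.75
x tip 62.42278731657782
dot 257.25 229 239 [  0.57   0.83 -31.5 ]
tcp [0.4528 0.2699 0.1464] f [0.8 1.  0.7] 0.017077901774877887
[0.77427268 0.98175412 0.7233241 ] [ 0.06618515  0.01560103 -0.17339096] 0.017077901774877887
turn [ 0.0018 -0.0027 -0.4497] shift [-0.001   0.0006  0.0003] yaw now 34.03 tcp [0.4528 0.2699 0.1464]
```

View pics/w11.png

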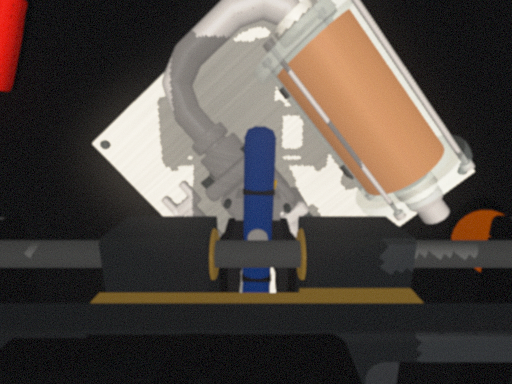

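The bar is following the gripper and the valve is turning, with the wrist moment about z at -0.17 N m. I'll continue to the stop.

{"fn": "play_rows", "kwargs": {"rows": [[[0, 0, -0.08], [0, 0, 0], -1], [[0, 0, -0.16], [0, 0, 0], -1], [[0, 0, -0.24], [0, 0, 0], -1], [[0, 0, -0.32], [0, 0, 0], -1], [[0, 0, -0.4], [0, 0, 0], -1], [[0, 0, -0.45], [0, 0, 0], -1], [[0, 0, -0.48], [0, 0, 0], -1], [[0, 0, -0.5], [0, 0, 0], -1]]}}

```text
t: 19.5
tool_pos: [0.4524, 0.2704, 0.1464]
tool_rot: [[0.192, 0.981, 0.004], [0.981, -0.192, 0.002], [0.003, 0.004, -1.0]]
force: [-0.5, 1.3, 1.9]
width: 0.0165
```

```bash
python3 - <<'E'
from h import *
from held import held
o=get_obs();print(o['force'],o['wrist_torque'],o['width'])
go([.4526,.2695,.1463],74.5,o)
E
```

```text
0.02 359 y mid 0.63 z top -31.8
0.03 494 y mid 1.22 z top -31.7
0.04 519 y mid 1.47 z top -31.64
0.05 536 y mid 1.46 z top -31.58
0.06 85 y mid 1.72 z top -29.57
x tip 62.51035134377825
dot 257.07602339181284 229 239 [  0.1    0.09 -31.5 ]
tcp [0.4523 0.2704 0.1464] f [-0.7  1.8  1.9] 0.01672070734304939
[-0.6608      1.75919959  1.87381353] [ 0.18501092  0.24553565 -0.20358541] 0.01672070734304939
turn [ 0.0022 -0.0019  0.0502] shift [-0.002   0.001   0.0003] yaw now 79.02 tcp [0.4523 0.2704 0.1464]
```

{"fn": "play_rows", "kwargs": {"rows": [[[0, 0, -0.015], [0, 0, 0], -1], [[0, 0, -0.03], [0, 0, 0], -1], [[0, 0, -0.04], [0, 0, 0], -1], [[0, 0, -0.05], [0, 0, 0], -1], [[0, 0, -0.06], [0, 0, 0], -1], [[0, 0, -0.06], [0, 0, 0], -1], [[0, 0, -0.06], [0, 0, 0], -1], [[0, 0, -0.06], [0, 0, 0], -1]]}}

```text
t: 20.55
tool_pos: [0.4523, 0.2704, 0.1464]
tool_rot: [[0.097, 0.995, 0.004], [0.995, -0.097, 0.002], [0.003, 0.004, -1.0]]
force: [-0.7, 1.6, 2.0]
width: 0.0171
```

```bash
python3 - <<'E'
from h import *
from held import held
o=get_obs();print(o['force'],o['wrist_torque'],o['width'])
go([.4526,.2695,.1463],74.5,o)
f=grab('wrist','w12.png')
E
```

```text
0.02 358 y mid 0.48 z top -31.73
0.03 491 y mid 0.72 z top -31.7
0.04 519 y mid 1.0 z top -31.71
0.05 545 y mid 1.0 z top -31.62
0.06 83 y mid 1.27 z top -30.08
x tip 62.51861474322512
dot 257.1965317919075 229 239 [  0.11   0.04 -31.5 ]
tcp [0.4523 0.2704 0.1464] f [-0.8  1.8  0.9] 0.017141221364381978
[-0.80905956  1.81374855  0.94132787] [ 0.18110347  0.28544718 -0.24594855] 0.017141221364381978
turn [ 0.0022 -0.0018  0.1102] shift [-0.0022  0.0009  0.0003] yaw now 84.42 tcp [0.4523 0.2704 0.1464]
```

View pics/w12.png

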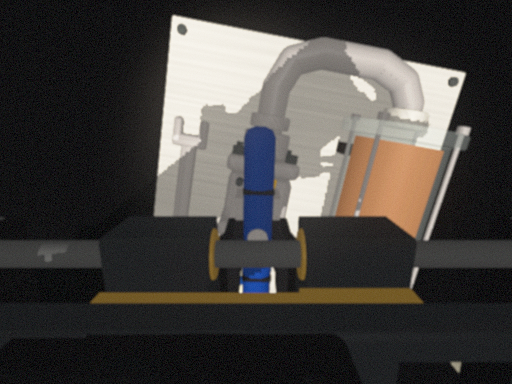

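```bash
python3 - <<'E'
from h import *
f=grab('wrist');C=cloud(f);g=cv2.cvtColor(f['image'],cv2.COLOR_RGB2GRAY)
def hole(u,v):
    w=g[v-7:v+8,u-7:u+8].astype(float);t=w<90;ys,xs=np.nonzero(t);return u-7+xs.mean(),v-7+ys.mean()
A=hole(181,30);B=hole(453,82);z=np.median(C[60:80,190:220,2]);print('plate z',z,A,B)
a=onplane(f,*A,z);b=onplane(f,*B,z);print(a,b,np.linalg.norm(a-b),np.degrees(np.arctan2(*(b-a)[[1,0]])))
# left edge
pts=[]
for v in range(40,200,4):
    row=g[v].astype(int);u=next(i for i in range(130,200) if row[i]>110);pts.append(onplane(f,u-.5,v,z)[:2])
vx=cv2.fitLine(np.float32(pts)*1000,cv2.DIST_HUBER,0,.01,.01).ravel();print('left edge dir',np.degrees(np.arctan2(vx[1],vx[0])))
# top edge
pts=[]
for u in range(190,440,5):
    c=g[:,u].astype(int);v=next(i for i in range(0,120) if c[i]>110);pts.append(onplane(f,u,v-.5,z)[:2])
vx=cv2.fitLine(np.float32(pts)*1000,cv2.DIST_HUBER,0,.01,.01).ravel();print('top edge dir',np.degrees(np.arctan2(vx[1],vx[0])))
E
```

```text
plate z 0.009730463653804061 (np.float64(nan), np.float64(nan)) (np.float64(450.5), np.float64(81.16666666666667))
[nan nan nan] [0.66946154 0.35646367 0.00973046] nan nan
left edge dir 74.65249
top edge dir -15.158156<stdin>:4: RuntimeWarning: Mean of empty slice.
  ret = ret.dtype.type(ret / rcount)
```

The pipe lies at about 74.7°. The gripper is at 84.4°, so allowing for play the stem should be close to its stop. I'll push a little more to confirm.

{"fn": "play_rows", "kwargs": {"rows": [[[0, 0, -0.015], [0, 0, 0], -1], [[0, 0, -0.03], [0, 0, 0], -1], [[0, 0, -0.04], [0, 0, 0], -1], [[0, 0, -0.05], [0, 0, 0], -1], [[0, 0, -0.05], [0, 0, 0], -1], [[0, 0, -0.05], [0, 0, 0], -1], [[0, 0, -0.05], [0, 0, 0], -1], [[0, 0, -0.05], [0, 0, 0], -1]]}}

```text
t: 21.7
tool_pos: [0.4523, 0.2704, 0.1464]
tool_rot: [[0.019, 1.0, 0.004], [1.0, -0.019, 0.002], [0.002, 0.004, -1.0]]
force: [-1.1, 0.1, 2.2]
width: 0.0164
```

```bash
python3 - <<'E'
from h import *
from held import held
o=get_obs();print(o['force'],o['wrist_torque'],o['width'])
go([.4526,.2695,.1463],74.5,o)
f=grab('wrist','w13.png')
E
```

```text
0.02 366 y mid 1.03 z top -31.77
0.03 494 y mid 1.21 z top -31.77
0.04 521 y mid 2.38 z top -31.67
0.05 540 y mid 2.62 z top -31.63
0.06 76 y mid 2.9 z top -29.82
x tip 62.00268444719779
dot 256.94767441860466 229 239 [  0.07  -0.16 -31.5 ]
tcp [0.4523 0.2704 0.1464] f [-1.4  0.8  1. ] 0.016696826798828557
[-1.3686699   0.78516327  1.01878663] [ 0.17150657  0.3415327  -0.44773928] 0.016696826798828557
turn [ 0.0023 -0.0017  0.1602] shift [-0.0023  0.0008  0.0003] yaw now 88.92 tcp [0.4523 0.2704 0.1464]
```

View pics/w13.png

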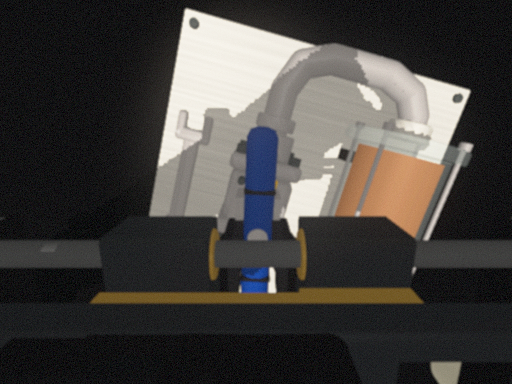

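```bash
cat > baryaw.py <<'E'
from h import *
def baryaw(n='wrist'):
    f=grab(n);o=get_obs();z=o['tool_pos'][2]+.0205
    hsv=cv2.cvtColor(f['image'],cv2.COLOR_RGB2HSV)
    m=cv2.inRange(hsv,(105,110,30),(132,255,255));m[212:]=0;m[:,300:]=0;m[:,:220]=0;m[:130]=0
    pts=[];
    for v in range(140,210,2):
        x=np.nonzero(m[v])[0]
        if len(x)>15: pts.append(onplane(f,(x.min()+x.max())/2,v,z+.005)[:2])
    vx=cv2.fitLine(np.float32(pts)*1000,cv2.DIST_HUBER,0,.01,.01).ravel();
    a=np.degrees(np.arctan2(vx[1],vx[0]));print('bar yaw',a%180,'at',vx[2:])
if __name__=='__main__': baryaw()
E
python3 baryaw.py
```

```text
bar yaw 86.23515 at [454.1512 300.1832]
```

{"fn": "play_rows", "kwargs": {"rows": [[[0, 0, -0.01], [0, 0, 0], -1], [[0, 0, -0.02], [0, 0, 0], -1], [[0, 0, -0.03], [0, 0, 0], -1], [[0, 0, -0.04], [0, 0, 0], -1], [[0, 0, -0.04], [0, 0, 0], -1], [[0, 0, -0.04], [0, 0, 0], -1], [[0, 0, -0.04], [0, 0, 0], -1], [[0, 0, -0.04], [0, 0, 0], -1]]}}

```text
t: 22.85
tool_pos: [0.4523, 0.2704, 0.1464]
tool_rot: [[-0.044, 0.999, 0.004], [0.999, 0.044, 0.002], [0.002, 0.004, -1.0]]
force: [-1.2, 0.5, 2.1]
width: 0.017
```

```bash
python3 baryaw.py; python3 - <<'E'
from h import *
o=get_obs();print(o['force'],o['wrist_torque'],o['width'])
go([.4526,.2695,.1463],74.7,o)
E
```

```text
bar yaw 87.93626 at [453.15604 299.50418]
[-1.42059303  1.33859956  2.21795707] [ 0.19144677  0.36057899 -0.63473036] 0.01676919895336498
turn [ 0.0023 -0.0017  0.198 ] shift [-0.0023  0.0006  0.0003] yaw now 92.52 tcp [0.4523 0.2704 0.1464]
```

The moment has risen to 0.63 N m, three times the friction, so the stem is against its hard stop. Now I'll bring the bar back within the play to line up with the pipe.

{"fn": "play_rows", "kwargs": {"rows": [[[0, 0, 0.03], [0, 0, 0], -1], [[0, 0, 0.06], [0, 0, 0], -1], [[0, 0, 0.09], [0, 0, 0], -1], [[0, 0, 0.12], [0, 0, 0], -1], [[0, 0, 0.14], [0, 0, 0], -1], [[0, 0, 0.16], [0, 0, 0], -1], [[0, 0, 0.17], [0, 0, 0], -1], [[0, 0, 0.17], [0, 0, 0], -1]]}}

```text
t: 23.9
tool_pos: [0.4525, 0.2702, 0.1464]
tool_rot: [[0.221, 0.975, 0.004], [0.975, -0.221, 0.002], [0.003, 0.004, -1.0]]
force: [1.1, 0.3, 1.3]
width: 0.0168
```

```bash
python3 baryaw.py; python3 baryaw.py; python3 - <<'E'
from h import *
o=get_obs();print(o['force'],o['wrist_torque'],o['width'])
go([.4526,.2695,.1463],74.7,o)
E
```

```text
bar yaw 77.053566 at [459.70355 302.09833]
bar yaw 77.50536 at [459.74936 302.08826]
[0.02738946 0.35688409 1.13992889] [-0.09711886 -0.01466483 -0.0059945 ] 0.016766497029293916
turn [ 0.0023 -0.0019  0.0281] shift [-0.0016  0.0007  0.0002] yaw now 77.23 tcp [0.4525 0.2702 0.1464]
```

{"fn": "play_rows", "kwargs": {"rows": [[[0, 0, 0.015], [0, 0, 0], -1], [[0, 0, 0.028], [0, 0, 0], -1], [[0, 0, 0.028], [0, 0, 0], -1], [[0, 0, 0.028], [0, 0, 0], 1], [[0, 0, 0.028], [0, 0, 0], 1], [[0, 0, 0.028], [0, 0, 0], 1], [[0, 0, 0.028], [0, 0, 0], 1], [[0, 0, 0.028], [0, 0, 0], 1]]}}

```text
t: 25.0
tool_pos: [0.4524, 0.2702, 0.1463]
tool_rot: [[0.264, 0.965, 0.004], [0.965, -0.264, 0.002], [0.003, 0.003, -1.0]]
force: [0.3, 0.2, 0.4]
width: 0.0587
```

{"fn": "play_rows", "kwargs": {"rows": [[[0, 0, 0], [0, 0, 0], 1], [[0, 0, 0], [0, 0, 0], 1], [[0, 0, 0], [0, 0, 0], 1], [[0, 0, 0], [0, 0, -0.04], 1], [[0, 0, 0], [0, 0, -0.1], 1], [[0, 0, 0], [0, 0, -0.2], 1], [[0, 0, 0], [-0.1, 0, -0.25], 1], [[0, 0, 0], [-0.2, 0, -0.25], 1]]}}

```text
t: 26.0
tool_pos: [0.4321, 0.1926, 0.2494]
tool_rot: [[0.263, 0.965, 0.009], [0.965, -0.263, 0.004], [0.006, 0.007, -1.0]]
force: [0.3, -0.5, -0.4]
width: 0.0869
```

```bash
python3 - <<'E'
from h import *
o=get_obs();print(o['force'],o['width'],o['tool_pos'],o['t'])
f=grab('wrist','w14.png')
C=cloud(f);hsv=cv2.cvtColor(f['image'],cv2.COLOR_RGB2HSV)
m=cv2.inRange(hsv,(105,110,30),(132,255,255));m[214:]=0;m[:,300:]=0;m[:,:220]=0
P=C[m>0];P=P[(P[:,2]>.13)&(P[:,2]<.2)];c=P[:,:2].mean(0);vt=np.linalg.svd(P[:,:2]-c)[2];print(c,np.degrees(np.arctan2(vt[0,1],vt[0,0]))%180,np.percentile(P[:,2],[50,95]))
f=grab('side');cv2.imwrite('pics/s14.png',cv2.resize(f['image'][120:200,200:300,::-1],None,fx=7,fy=7,interpolation=cv2.INTER_CUBIC))
E
```

```text
[ 0.32160203 -0.51803924 -0.39803175] 0.08685484008660088 [0.43211382 0.19264918 0.24943457] 26.0
[0.45216002 0.2689294 ] 74.60956890084233 [0.17704835 0.17849986]
```

View pics/w14.png

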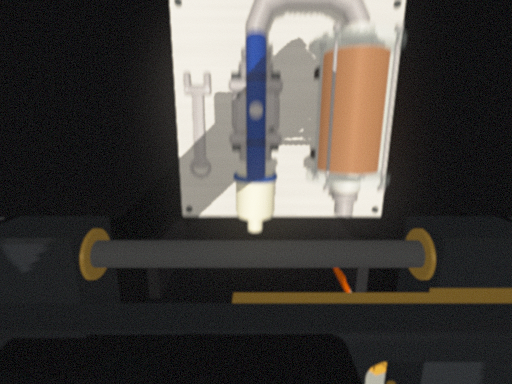

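View pics/s14.png

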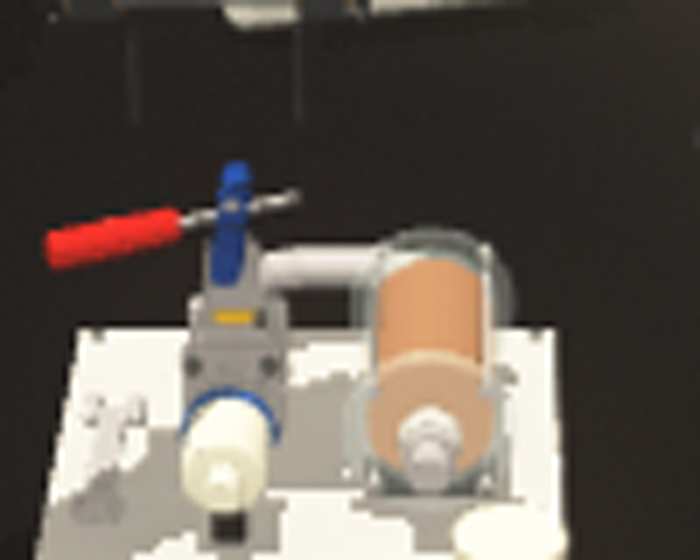

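The wrist view shows the bar from (256,35) to (256,178), in line with the pipe and filter and clear of the open fingers. In the side crop the end of the yellow plate is square beneath it at (234,316). The bar top is at 0.178 m, which is fully home. I'll check the bystanders, then hand in.

```bash
python3 - <<'E'
from h import *
f=grab('top','top15.png')
a=cv2.imread('pics/top0.png').astype(int);b=f['image'][:,:,::-1].astype(int)
d=(np.abs(a-b).max(2)>60).astype(np.uint8)
n,l,s,c=cv2.connectedComponentsWithStats(d)
print([(s[i].tolist()) for i in range(1,n) if s[i,4]>15])
print(order.job_done())
E
```

```text
[[148, 146, 101, 163, 5820], [307, 198, 37, 14, 199], [0, 259, 10, 6, 28], [0, 265, 114, 62, 3725], [3, 267, 5, 5, 16], [0, 281, 6, 7, 26], [111, 295, 108, 67, 4417], [242, 300, 12, 4, 27], [232, 312, 23, 18, 89], [267, 338, 8, 7, 30], [222, 349, 7, 6, 25], [263, 348, 7, 8, 46], [230, 349, 63, 35, 1325]]
the job is handed in; nothing more can be done
None
```

View pics/top15.png

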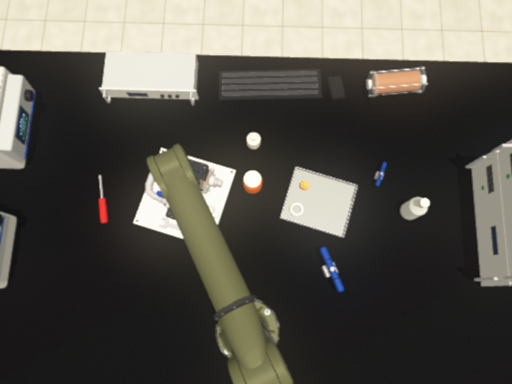

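I fitted the blue T-handle fully home on the valve stem and turned it anticlockwise to the stop. I then lined the bar up with the pipe, let go and handed the job in at about 26 s.

**Grasp:** The first grip was too high on the bar's rounded edges and slipped off. The handle stayed standing in the tray, and a lower second grip held.

**Last checks:**
- **Fully home:** the bar's top is at 0.178 m, which matches fully seated (116 + 62 mm).
- **In line with the pipe:** the bar lies at 74.6° and the pipe at about 74.7°.
- **Valve at its stop:** the wrist moment rose to 0.63 N m, well above the 0.22 N m friction. I then brought the bar back within its play, at close to zero moment.
- **Other things:** in the top view the bystanders outside the skid had not moved, and the wrist view showed the spanner on the plate as before.

**Less certain:**
- While I pressed on the stop, the bar read 86–88°, against the 82° I expected from 7° of play. I put this down to give in the stop and measuring error.
- I did not measure the stem angle directly; the yellow plate looked square to the pipe in the side view.

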